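# Reject plate through the sprung flap

### The arm

A 6-joint arm with a two-finger parallel gripper is mounted at the origin on the work surface. World frame = base frame: x ahead of the robot, y to its left, z up, the work surface at z = 0. Lengths are in m, angles in degrees, forces in N, time in s.
With the tool pointing down it reaches from about 0.35 to 0.875 m from the base axis. Payload 4.2 kg.
Tool frame: the origin (TCP) lies at the very end of the fingers, on their centre line; the grasp point (between the pads) lies r.pinch_z behind it (r.pinch_z is the distance from the TCP to the grasp point, in m); z points along the fingers, y is the direction in which the jaws open and shut (so a half turn about z gives the same grasp; the last joint's range is limited). The gripper opens to 87 mm and grips with 3 to 60 N. Pads are 19 mm wide; open, the fingers measure 117 mm over their backs; the gripper's body (75 mm by 190 mm) begins 51 mm behind the grasp point.
Start: joints at [79.274, 22.042, 0.453, 0, -68.411, -14.817], TCP at [0.269, 0.564, 0.223] pointing down, gripper open.
Joint ranges: [-179.83, 179.83], [-69.29, 118.12], [-61.27, 80.66], [-181.25, 117.63], [-171.15, -9.14], [-177.46, 177.46]. Speed limits (degrees/s): [159.86, 159.86, 180, 180, 180, 180].

### API

Orientations are given as a 3x3 rotation matrix whose columns are the frame's x, y, z axes.
In Python, from station import r gives the robot as it stands.
- The arm moves only by the tool drive_tool, never from a script. Its argument "series" is a list that holds one entry, the list of rows, each a list of 7 numbers: the shift along the world's x, y, z normalised to -1 to 1, where 1 is 150 mm, then the turn, a rotation vector about the world's x, y, z normalised to -1 to 1, where 1 is pi/2 rad, then the closure in counts, from 0 (fully open) to 255 (shut). In form: [[[dx, dy, dz, ax, ay, az, fingers], ...]]. A call has exactly 10 rows; each row is the pose to reach, as a shift and turn from the pose commanded when the call began; what a row does not reach only later rows make up. A row lasts 1/10 s, in which the tool goes at most 50 mm and 8.59 degrees, less where a joint would pass 70% of its speed; a pose out of reach is approached as far as the arm can. A call with a number of a shift or a turn outside -1 to 1 is refused whole. A call with a gripper value outside its range is refused whole. The fingers move at their own pace and stop on an object; the grip force is fixed at half the most. Time passes only in rows, so rows that repeat a pose let the fingers close, or fill a call up. It gives the time, the measured TCP pose, the force and the opening at its end, in the units of the state.
- r.sense(): the state, without advancing time (a new reading comes with each control period).
- r.capture(name): name is "scene" or "side" or "wrist"; returns the picture (384x512x3 uint8, red, green, blue); there is no depth.
- r.camera_info(name): a dict with "K" (3x3 intrinsics, pixels), "xyz" and "rotation" of the camera in the world; the wrist camera has in their place "hand_eye" (4x4, takes a point from camera to tool coordinates, whose origin is the TCP and whose axes are the flange's). Camera axes: x right, y down, z forward; pixel columns grow to the right and rows downward; lengths in m; the calibration is good to about 2 mm. A picture is of the moment at which its call begins: read the wrist's pose just before it. camera_info takes no time and is no camera call.
- r.finish_job(): hands the job in, once; it reports no verdict.
Trained networks look in the newest picture that a camera, given by its name, has taken for a name from the list of things; names that differ only in an ending like _2 or _b are one class to them, and where a whole thing is asked for, a point or a joint stands for the part that bears it (a point fixed in the world has none). Each returns a list of dicts, best first, with "confidence" (0 to 1); they miss things now and then, are a little off and sometimes report something else, mostly with a low value. They report only what shows in the picture. A call takes as long as a camera call.
- r.silhouettes(camera, query): "pixels" (384x512 bool, what is visible of it) and "rect" ([left, top, right, bottom] in pixels, round what is visible of it).
The state is a dict: "time_s": time; "joints": joint angles; "joint_velocities": joint speeds; "effort": joint torques, N m; "tcp_pos": TCP position; "ee_rot": TCP orientation; "wrist_force": force on the tool from outside, world axes, zero at the start; "moment": the same for the moment, N m; "gripper_width": opening from 0.0 (shut) to 1.0 (fully open).
Only numpy, scipy, OpenCV 4.12 (cv2) and the standard library are available. Lean on these libraries where they do the work, as an engineer would, in place of code of your own. Each camera call takes 0.05 s, during which the arm holds its last target.

### The job

One of the three drilled plates on the shelf of the red reject box is spoiled and marked with red paint. Without picking anything up, push the box's self-closing flap open with one fingertip before the plate gets there, keep it held open while another finger slides the marked plate over the edge so that it drops into the box, then draw back and let the flap shut. Leave the two good plates and everything else on the bench where they are.

Things in the scene. Friction and masses are not known exactly. Their poses are not given: they have to be found in the camera images.
- reject_box: Red sheet-steel box, fixed. Origin: on the bench under the middle of the lip, where shelf ends and opening begins; x points inward from shelf to flap, y along the flap, z up. Flat dark steel shelf, top 110 mm up, x -125 to -2 mm, no rim. Below and behind it is hollow (x -121 to 166, y +-124), floor 4 mm up. 26 mm handles on the sides (y +-128)
- flap (a joint): Spring-loaded aluminium flap, 240 mm wide, 135 mm from upper hinge to lower edge, 3 mm thick. 0 = shut: slopes up and inward at 32 degrees from lip to hinge; grows to 1.0 rad as the lower edge swings inward and down. Yields to about 3 N pushed inward just above the lip, 6 N when well open (0.45 rad); springs shut when let go
- flap_edge (a point): middle of the flap's lower edge (the yellow bead, 7 mm thick); shut, it lies over the lip, 114 mm above the bench; moves with the flap
- lip (a point): middle of the lip at shelf-top height (110 mm above the bench); axes as the box's. The shelf ends 2 mm before it
- reject_plate: The spoiled plate: steel, 38 x 38 x 14 mm, 0.15 kg, flat on the shelf, 11 mm hole off centre, broad red paint stripe along one edge (its -x side). Origin: centre of its underside; yaw within 0.25 rad of the box's. The three plates lie in a row along the box's y, over 60 mm between centres; any may be the spoiled one
- good_plate_a: good plate, same size, no paint, 11 mm hole in the middle; origin at the centre of its underside; stays where it is
- good_plate_b: second good plate, like the first
- tub: clear plastic tub of bolts, 130 x 100 x 55 mm, on the bench at the left; origin under its centre
- oil_bottle: blue plastic oil bottle with yellow cap, 52 mm across, 150 mm tall, on the bench at the left; origin under its centre
- hammer: hammer lying on the bench at the right; origin at its underside
- spanner: steel spanner lying on the bench near the robot, right; origin at its underside
- screwdriver: red-handled screwdriver lying on the bench at the right; origin at its underside
- paint_pen: white paint marker with red cap, 17 mm thick, 131 mm long, lying on the bench near the robot, left; origin at its blunt end
- hinge (a point): middle of the flap's hinge tube (10 mm thick), 115 mm inward of the lip, 185 mm above the bench. From here to 170 mm inward of the lip lies the closed hood, top 193 mm above the bench. Side cheeks 4 mm thick at y +-126 mm rise with the slope from lip to hinge

How it is judged:
By the outcome, as a careful person would: the job done as asked, in the order asked, and still so for the second after the job is handed in, with the robot touching nothing.
It also fails if it takes over 29 s, if anything falls off the work surface, if the arm or the gripper's body presses on something with over 40 N, if the wrist force passes 120 N, or if a joint passes its speed limit or range.

## Working session

There is one attempt and no reset: what is moved stays moved. The work goes in short steps, Python scripts to look and compute and a tool call to move; the robot and the scene stay as the last step left them, time stands still between calls to the robot, and variables do not carry over. Pictures are saved under pics/ and viewed, and the job is handed in when it is done.

Besides the shell and the picture viewer there is one more tool, called in YAML: its name, and indented under it one key for each argument. drive_tool: Moves the arm, as the interface text tells. Scaled input: -1 to 1 covers 150 mm each way for a shift and pi/2 rad each way for a turn. Its arguments: {"type":"object","properties":{"series":{"type":"array"}},"required":["series"]}

```bash
ls -la; mkdir -p pics; cat > helpers.py <<'E'
import numpy as np, cv2
from station import r
def save(name,fn):
    im=r.capture(name); cv2.imwrite('pics/'+fn,cv2.cvtColor(im,cv2.COLOR_RGB2BGR)); return im
E
python3 - <<'E'
from helpers import *
s=r.sense(); print(s['time_s'],s['tcp_pos'],s['ee_rot'],s['gripper_width'],r.pinch_z)
save('scene','scene0.png'); save('side','side0.png')
for n in ['scene','side','wrist']: print(n,r.camera_info(n))
print(r.sense()['time_s'])
E
```

```text
total 12
drwxr-xr-x  3 agent agent 4096 Dec  5 19:06 .
drwxr-xr-x 23 root  root  4096 Dec  5 19:06 ..
drwxr-xr-x  2 agent agent 4096 Dec  5 19:06 pics
0.0 [0.26921569 0.5633536  0.22145084] [[ 9.02182851e-01 -4.31352972e-01 -8.46866287e-04]
 [-4.31353785e-01 -9.02180503e-01 -2.06182685e-03]
 [ 1.25348889e-04  2.22544381e-03 -9.99997516e-01]] 0.9997953866068267 0.0187
scene {'K': array([[383.92249449,   0.        , 253.42541062],
       [  0.        , 383.92249449, 189.6801857 ],
       [  0.        ,   0.        ,   1.        ]]), 'xyz': array([1.07503588, 0.29908967, 1.15374798]), 'rotation': array([[-0.44497306,  0.74737523, -0.49338549],
       [ 0.89554136,  0.37002412, -0.24715951],
       [-0.00215636, -0.55182644, -0.83395619]])}
side {'K': array([[414.03802889,   0.        , 260.17381142],
       [  0.        , 414.03802889, 199.17332174],
       [  0.        ,   0.        ,   1.        ]]), 'xyz': array([0.59744944, 1.19252652, 0.93527038]), 'rotation': array([[-0.99466458,  0.04605908, -0.0923089 ],
       [ 0.10230438,  0.55553077, -0.82517839],
       [ 0.01327347, -0.83021932, -0.55727882]])}
wrist {'K': array([[324.89803085,   0.        , 257.17233618],
       [  0.        , 324.89803085, 189.06399758],
       [  0.        ,   0.        ,   1.        ]]), 'hand_eye': array([[ 2.36371302e-04, -9.69723016e-01, -2.44207323e-01,
         6.75687732e-02],
       [ 9.99999971e-01,  2.41984386e-04,  7.01644405e-06,
         5.83720979e-04],
       [ 5.22903519e-05, -2.44207318e-01,  9.69723045e-01,
        -1.61402971e-01],
       [ 0.00000000e+00,  0.00000000e+00,  0.00000000e+00,
         1.00000000e+00]])}
0.1
```

View pics/scene0.png

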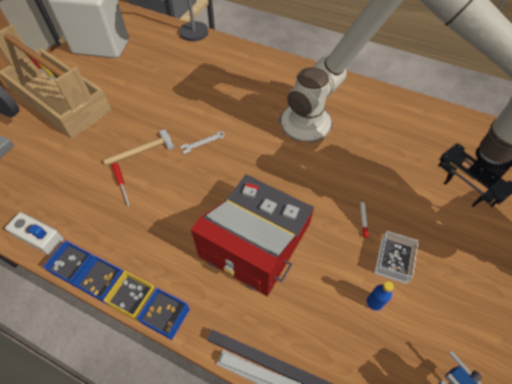

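View pics/side0.png

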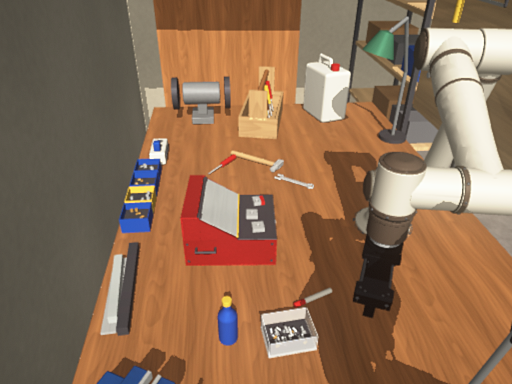

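The scene view shows the red box at about (255,230), its shelf facing the robot. The plate with the red stripe is at (250,188), the end one towards the robot's right (-y), and the two good plates are at (269,205) and (291,211). The side view agrees: marked plate at (258,200), good plates at (252,214) and (258,227). Next I'll measure poses.

```bash
python3 - <<'E'
from helpers import *
import pickle
out={}
for cam in ['scene','side']:
    for q in ['reject_box','flap','reject_plate','good_plate_a']:
        L=r.silhouettes(cam,q); out[cam,q]=L
        for d in L[:4]:
            m=d['pixels']; ys,xs=np.nonzero(m)
            print(cam,q,round(d['confidence'],2),np.round(d['rect'],1),m.sum(),xs.mean().round(1),ys.mean().round(1))
pickle.dump(out,open('sil.pkl','wb'))
for cam,(x0,y0,x1,y1) in {'scene':(180,160,330,310),'side':(170,160,290,280)}.items():
    im=cv2.imread(f'pics/{cam}0.png')[y0:y1,x0:x1]
    f=600//(y1-y0)
    cv2.imwrite(f'pics/{cam}0_crop.png',cv2.resize(im,None,fx=f,fy=f,interpolation=cv2.INTER_CUBIC))
print(r.sense()['time_s'])
E
```

```text
scene reject_box 0.97 [189.7 170.6 310.9 295.4] 8462 251.6 234.4
scene flap 0.96 [211.9 200.4 295.4 254.6] 2238 250.8 227.1
scene reject_plate 0.59 [238.8 181.3 255.3 195.8] 139 250.3 189.8
scene good_plate_a 0.61 [261.2 198.3 277.6 213.6] 166 267.8 206.4
scene good_plate_a 0.56 [281.8 201.5 302.1 220.3] 168 291.0 211.5
scene good_plate_a 0.45 [373.6 231.9 418.5 283.8] 1624 396.5 257.0
side reject_box 0.77 [183.6 171.9 277.9 264.3] 6757 225.2 226.6
side flap 0.8 [198.6 179.6 239.5 236.8] 1680 219.9 207.1
side reject_plate 0.61 [254.  195.7 264.4 205.4] 112 258.3 200.9
side good_plate_a 0.57 [244.4 210.5 258.6 220.3] 102 252.2 213.5
side good_plate_a 0.48 [252.7 224.8 263.  234.8] 128 257.8 226.8
side good_plate_a 0.47 [180.  174.2 276.8 267.2] 6830 225.2 226.7
0.5
```

View pics/scene0_crop.png

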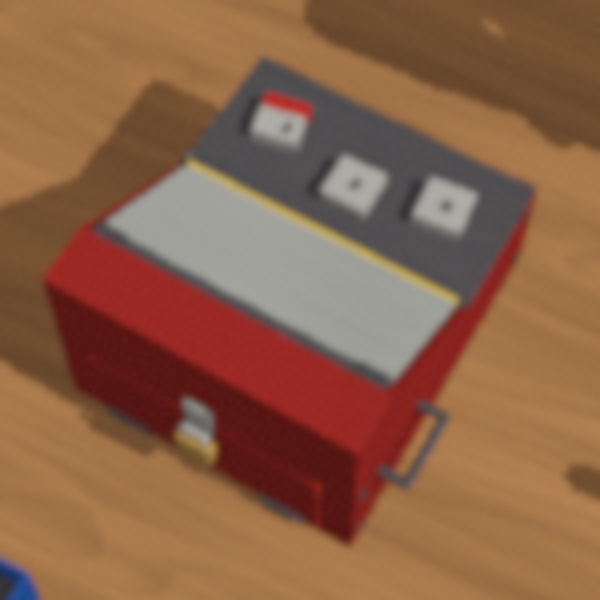

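View pics/side0_crop.png

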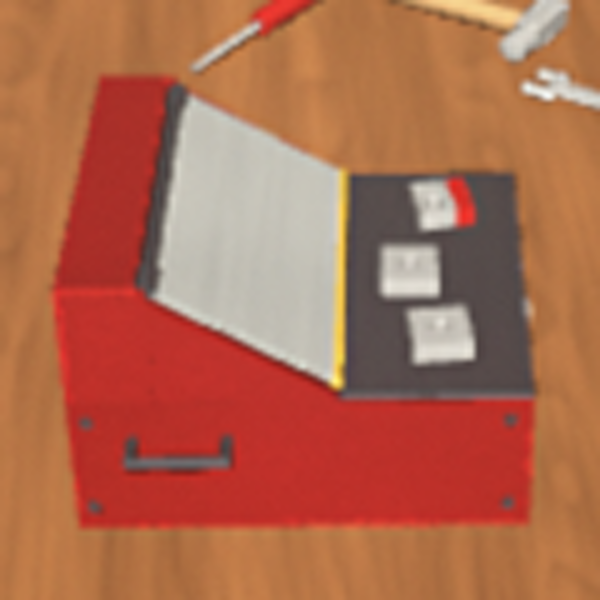

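```bash
cat >> helpers.py <<'E'
CI={n:r.camera_info(n) for n in ['scene','side']}
def proj(cam,P):
    c=CI[cam]; p=(np.atleast_2d(P)-c['xyz'])@c['rotation']; q=p@c['K'].T
    return q[:,:2]/q[:,2:]
def ray_plane(cam,uv,z):
    c=CI[cam]; d=c['rotation']@np.linalg.inv(c['K'])@np.array([uv[0],uv[1],1.]); t=(z-c['xyz'][2])/d[2]
    return c['xyz']+t*d
def b2w(b,P):
    c,s=np.cos(b[2]),np.sin(b[2]); P=np.atleast_2d(P)
    return np.c_[b[0]+c*P[:,0]-s*P[:,1], b[1]+s*P[:,0]+c*P[:,1], P[:,2]]
def w2b(b,P):
    c,s=np.cos(b[2]),np.sin(b[2]); P=np.atleast_2d(P); d=P[:,:2]-np.array(b[:2])
    return np.c_[c*d[:,0]+s*d[:,1], -s*d[:,0]+c*d[:,1], P[:,2]]
E
cat > fit.py <<'E'
from helpers import *
from scipy.optimize import least_squares
corr={'scene':[((190,161),(0,-120,117)),((458,299),(0,120,117)),((262,58),(-125,-127,110)),((534,187),(-125,127,110)),((47,281),(170,-128,193)),((360,455),(170,128,193)),((348,543),(170,128,0))],
'side':[((344,172),(0,-120,117)),((337,386),(0,120,117)),((515,175),(-125,-127,110)),((535,395),(-125,127,110)),((100,76),(170,-128,193)),((55,290),(170,128,193)),((80,525),(170,128,0)),((527,525),(-125,128,0))]}
off={'scene':(180,160,4),'side':(170,160,5)}
def px(cam,p):
    o=off[cam]; return np.array([o[0]+(p[0]+.5)/o[2]-.5,o[1]+(p[1]+.5)/o[2]-.5])
def res(b,cams):
    R=[]
    for cam in cams:
        P=np.array([c[1] for c in corr[cam]])/1000; U=np.array([px(cam,c[0]) for c in corr[cam]])
        R.append((proj(cam,b2w(b,P))-U).ravel())
    return np.concatenate(R)
for cams in (['scene'],['side'],['scene','side']):
    s=least_squares(res,[0.5,0,0],args=(cams,),loss='soft_l1',x_scale=[.1,.1,.1]); print(cams,s.x.round(4),np.degrees(s.x[2]).round(2)); print(res(s.x,cams).reshape(-1,2).round(1).tolist())
b=s.x
np.save('box.npy',b)
import pickle
out=pickle.load(open('sil.pkl','rb'))
for (cam,q),L in out.items():
    if 'plate' in q:
        for d in L[:2]:
            if d['pixels'].sum()<400:
                ys,xs=np.nonzero(d['pixels']); p=ray_plane(cam,(xs.mean(),ys.mean()),0.122); print(cam,q,p.round(4),(w2b(b,p)*1000).round(1))
# manual top-face corners of marked plate (crop px)
M={'scene':[(264,92),(313,100),(302,147),(252,139)],'side':[(412,183),(462,178),(474,217),(420,222)]}
for cam in M:
    pts=np.array([w2b(b,ray_plane(cam,px(cam,p),0.124))[0]*1000 for p in M[cam]]); print(cam,pts.round(1).tolist(),pts.mean(0).round(1))
E
python3 fit.py
```

```text
['scene'] [ 0.5443  0.0535 -0.0697] -4.0
[[-0.4, 0.5], [-0.1, 0.3], [0.0, -0.9], [0.7, -0.3], [-1.3, -0.7], [0.1, -0.2], [1.0, 1.3]]
['side'] [ 0.546   0.059  -0.0787] -4.51
[[0.0, -0.3], [-0.1, -1.2], [0.2, -0.4], [0.2, 0.0], [0.1, -0.3], [-0.9, 0.2], [-0.3, 0.8], [0.6, 0.3]]
['scene', 'side'] [ 0.5454  0.0552 -0.0741] -4.25
[[-0.0, 0.8], [0.2, 0.9], [0.6, -0.5], [1.1, 0.4], [-1.1, -0.4], [0.1, 0.4], [1.0, 1.8], [0.0, -0.8], [0.2, -1.9], [0.1, -1.0], [0.4, -0.9], [0.2, -0.8], [-0.4, -0.4], [0.1, 0.2], [0.9, -0.7]]
scene reject_plate [ 0.4694 -0.0156  0.122 ] [[-70.5 -76.2 122. ]]
scene good_plate_a [0.5008 0.0616 0.122 ] [[-44.9   3.1 122. ]]
scene good_plate_a [0.4856 0.1341 0.122 ] [[-65.4  74.3 122. ]]
side reject_plate [ 0.4705 -0.0015  0.122 ] [[-70.5 -62.1 122. ]]
side good_plate_a [0.4983 0.0718 0.122 ] [[-48.2  13.1 122. ]]
side good_plate_a [0.4864 0.1458 0.122 ] [[-65.5  86.  122. ]]
scene [[-85.6, -102.9, 124.0], [-99.0, -64.6, 124.0], [-55.6, -49.3, 124.0], [-41.8, -87.5, 124.0]] [-70.5 -76.1 124. ]
side [[-48.8, -89.0, 124.0], [-84.6, -95.2, 124.0], [-91.3, -45.9, 124.0], [-53.8, -40.1, 124.0]] [-69.6 -67.6 124. ]
```

The poses from the two cameras agree to a few millimetres. The box lip is at about (0.545, 0.055) with yaw -4.3°, and the marked plate is at about (-70, -70) mm in the box frame. I'll fly to a hover above it with the jaws lined up along the box's x.

drive_tool:
  series:
    - [[0.034,-0.095,0.03,0,0,-0.019,0],[0.068,-0.19,0.06,0,0,-0.038,0],[0.102,-0.285,0.09,0,0,-0.057,0],[0.136,-0.38,0.12,0,0,-0.076,0],[0.17,-0.475,0.15,0,0,-0.095,0],[0.204,-0.57,0.18,0,0,-0.114,0],[0.238,-0.665,0.21,0,0,-0.133,0],[0.272,-0.76,0.24,0,0,-0.152,0],[0.306,-0.855,0.27,0,0,-0.171,0],[0.34,-0.95,0.3,0,0,-0.19,0]]

```text
time_s: 1.5
tcp_pos: [0.3209, 0.4202, 0.2679]
ee_rot: [[0.734, -0.679, 0.0], [-0.679, -0.734, 0.0], [0.0, -0.0, -1.0]]
wrist_force: [-0.5, 0.4, 1.1]
gripper_width: 1.001
```

drive_tool:
  series:
    - [[0.034,-0.095,0,0,0,-0.019,0],[0.068,-0.19,0,0,0,-0.038,0],[0.102,-0.285,0,0,0,-0.057,0],[0.136,-0.38,0,0,0,-0.076,0],[0.17,-0.475,0,0,0,-0.095,0],[0.204,-0.57,0,0,0,-0.114,0],[0.238,-0.665,0,0,0,-0.133,0],[0.272,-0.76,0,0,0,-0.152,0],[0.306,-0.855,0,0,0,-0.171,0],[0.34,-0.95,0,0,0,-0.19,0]]

```text
time_s: 2.5
tcp_pos: [0.3719, 0.2777, 0.2676]
ee_rot: [[0.502, -0.865, 0.0], [-0.865, -0.502, 0.0], [-0.0, -0.0, -1.0]]
wrist_force: [0.0, -0.3, -0.0]
gripper_width: 0.999
```

drive_tool:
  series:
    - [[0.034,-0.095,0,0,0,-0.019,0],[0.068,-0.19,0,0,0,-0.038,0],[0.102,-0.285,0,0,0,-0.057,0],[0.136,-0.38,0,0,0,-0.076,0],[0.17,-0.475,0,0,0,-0.095,0],[0.204,-0.57,0,0,0,-0.114,0],[0.238,-0.665,0,0,0,-0.133,0],[0.272,-0.76,0,0,0,-0.152,0],[0.306,-0.855,0,0,0,-0.171,0],[0.34,-0.95,0,0,0,-0.19,0]]

```text
time_s: 3.5
tcp_pos: [0.4227, 0.1352, 0.2676]
ee_rot: [[0.225, -0.974, 0.0], [-0.974, -0.225, -0.0], [0.0, -0.0, -1.0]]
wrist_force: [0.1, -0.7, -0.1]
gripper_width: 1.006
```

drive_tool:
  series:
    - [[0.034,-0.095,0,0,0,-0.019,0],[0.068,-0.19,0,0,0,-0.038,0],[0.102,-0.285,0,0,0,-0.057,0],[0.136,-0.38,0,0,0,-0.076,0],[0.17,-0.475,0,0,0,-0.095,0],[0.204,-0.57,0,0,0,-0.114,0],[0.238,-0.665,0,0,0,-0.133,0],[0.272,-0.76,0,0,0,-0.152,0],[0.306,-0.855,0,0,0,-0.171,0],[0.34,-0.95,0,0,0,-0.19,0]]

```text
time_s: 4.5
tcp_pos: [0.4735, -0.0074, 0.2675]
ee_rot: [[-0.071, -0.997, -0.0], [-0.997, 0.071, -0.0], [0.0, 0.0, -1.0]]
wrist_force: [-0.2, 0.5, 0.3]
gripper_width: 1.0
```

```bash
python3 - <<'E'
from helpers import *
s=r.sense(); print(s['time_s'],s['tcp_pos'],s['ee_rot'].round(4).tolist())
np.savez('w1.npz',p=s['tcp_pos'],R=s['ee_rot'])
save('wrist','wrist1.png')
for q in ['reject_plate','good_plate_a']:
    for d in r.silhouettes('wrist',q)[:3]:
        m=d['pixels']; ys,xs=np.nonzero(m); print(q,round(d['confidence'],2),np.round(d['rect'],1),m.sum(),xs.mean().round(1),ys.mean().round(1))
        if q=='reject_plate': np.save('rp_mask.npy',m) if d['confidence']>.4 else None
save('side','side1.png')
E
```

```text
4.5 [ 0.47354615 -0.00736002  0.26754427] [[-0.0713, -0.9975, -0.0], [-0.9975, 0.0713, -0.0], [0.0, 0.0, -1.0]]
reject_plate 0.59 [237.1 143.5 285.8 188.6] 1691 262.4 167.1
good_plate_a 0.77 [237.4 285.3 272.9 301.7] 476 255.7 291.7
good_plate_a 0.76 [217.4 224.  259.5 240.6] 562 237.8 232.0
```

View pics/wrist1.png

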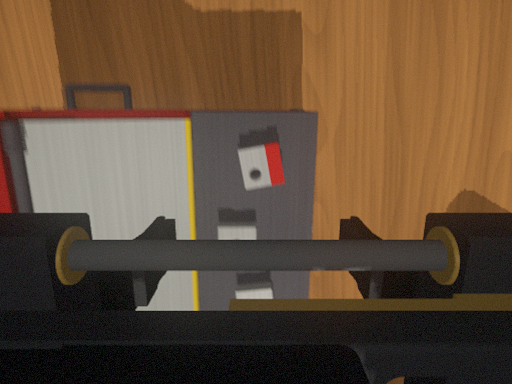

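View pics/side1.png

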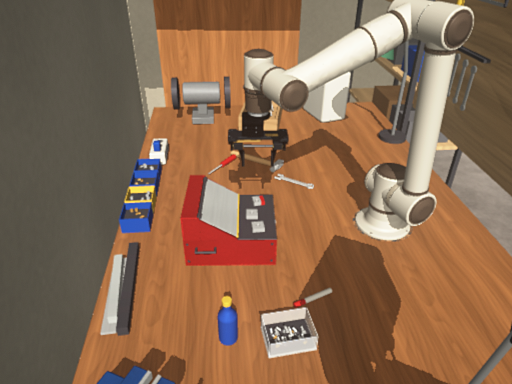

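```bash
python3 - <<'E'
import cv2
im=cv2.imread('pics/wrist1.png')[95:215,175:335]
cv2.imwrite('pics/wrist1_crop.png',cv2.resize(im,None,fx=5,fy=5,interpolation=cv2.INTER_CUBIC))
E
```

```text
(no output)
```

View pics/wrist1_crop.png

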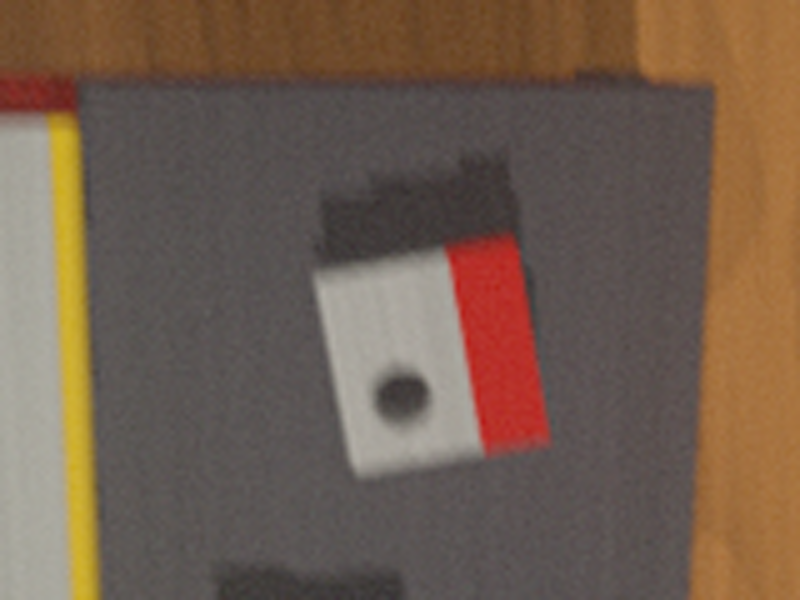

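```bash
cat > wr.py <<'E'
from helpers import *
d=np.load('w1.npz'); H=r.camera_info('wrist')['hand_eye']; K=r.camera_info('wrist')['K']
T=np.eye(4); T[:3,:3]=d['R']; T[:3,3]=d['p']; C=T@H
def wray(uv,z):
    v=C[:3,:3]@np.linalg.inv(K)@np.array([*uv,1.]); return C[:3,3]+(z-C[2,3])/v[2]*v
def px(p): return (175+(p[0]+.5)/5-.5, 95+(p[1]+.5)/5-.5)
b=np.load('box.npy'); print('box',b)
pl=np.array([wray(px(p),.124) for p in [(315,272),(515,236),(551,442),(357,478)]])
print('plate corners w',pl.round(4).tolist()); c=pl.mean(0); print('centre',c.round(4), (w2b(b,c)*1000).round(1)); print((w2b(b,pl)*1000).round(1).tolist())
print('sides',[np.linalg.norm(pl[i]-pl[i-1]).round(4) for i in range(4)])
e=pl[2]-pl[1]; print('plate yaw world', np.arctan2(-e[0],e[1]))
be=np.array([wray(px(p),.1165) for p in [(65,115),(88,590)]]); sr=np.array([wray(px(p),.110) for p in [(714,88),(692,590)]]); sl=np.array([wray(px(p),.110) for p in [(80,85),(714,88)]])
for n,e in (('bead',be),('rear',sr),('left',sl)):
    v=e[1]-e[0]; print(n,e.round(4).tolist(),np.degrees(np.arctan2(v[1],v[0])).round(2),(w2b(b,e)*1000).round(1).tolist())
E
python3 wr.py
```

```text
box [ 0.54535674  0.0551703  -0.07410609]
plate corners w [[0.4907, -0.038, 0.124], [0.4529, -0.042, 0.124], [0.4482, -0.0021, 0.124], [0.486, 0.0024, 0.124]]
centre [ 0.4694 -0.0199  0.124 ] [[-70.1 -80.5 124. ]]
[[-47.6, -96.9, 124.0], [-85.0, -103.8, 124.0], [-92.7, -64.3, 124.0], [-55.3, -57.0, 124.0]]
sides [np.float64(0.0406), np.float64(0.038), np.float64(0.0402), np.float64(0.0381)]
plate yaw world 0.11764069039175742
bead [[0.5356, -0.0698, 0.1165], [0.5425, 0.0237, 0.1165]] 85.76 [[-0.5, -125.4, 116.5], [-0.5, -31.6, 116.5]]
rear [[0.4126, -0.0659, 0.11], [0.4198, 0.0346, 0.11]] 85.94 [[-123.4, -130.6, 110.0], [-123.7, -29.8, 110.0]]
left [[0.5334, -0.0751, 0.11], [0.4126, -0.0659, 0.11]] 175.66 [[-2.3, -130.8, 110.0], [-123.4, -130.6, 110.0]]
```

The wrist view shows the marked plate's corners at (238,149), (278,142), (285,183) and (246,190). That puts it at about (-70, -78) mm in the box frame, turned 0.19 rad, and the bead and shelf edge confirm the box pose. I'll descend so the fingers straddle the plate: rear finger about 20 mm behind it, front finger just short of the flap bead.

drive_tool:
  series:
    - [[-0.007,-0.03,-0.12,0,0,0,0],[-0.014,-0.06,-0.25,0,0,0,0],[-0.014,-0.06,-0.38,0,0,0,0],[-0.014,-0.06,-0.51,0,0,0,0],[-0.014,-0.06,-0.64,0,0,0,0],[-0.014,-0.06,-0.75,0,0,0,0],[-0.014,-0.06,-0.84,0,0,0,0],[-0.014,-0.06,-0.91,0,0,0,0],[-0.014,-0.06,-0.96,0,0,0,0],[-0.014,-0.06,-1.0,0,0,0,0]]

```text
time_s: 5.7
tcp_pos: [0.4715, -0.0149, 0.1173]
ee_rot: [[-0.068, -0.998, 0.0], [-0.998, 0.068, 0.0], [-0.0, -0.0, -1.0]]
wrist_force: [0.6, -0.2, 0.3]
gripper_width: 1.0
```

```bash
python3 - <<'E'
from helpers import *
s=r.sense(); print(s['time_s'],s['tcp_pos'],s['ee_rot'].round(4).tolist(),s['wrist_force'])
b=np.load('box.npy'); print((w2b(b,s['tcp_pos'])*1000).round(1))
save('wrist','wrist2.png'); im=save('side','side2.png'); 
cv2.imwrite('pics/side2_crop.png',cv2.cvtColor(cv2.resize(im[100:260,170:330],None,fx=3.7,fy=3.7,interpolation=cv2.INTER_CUBIC),cv2.COLOR_RGB2BGR))
E
```

```text
5.7 [ 0.47145698 -0.01488122  0.11726195] [[-0.0683, -0.9977, 0.0003], [-0.9977, 0.0683, 0.0], [-0.0, -0.0003, -1.0]] [ 0.61084991 -0.22434056  0.29697872]
[[-68.5 -75.3 117.3]]
```

View pics/wrist2.png

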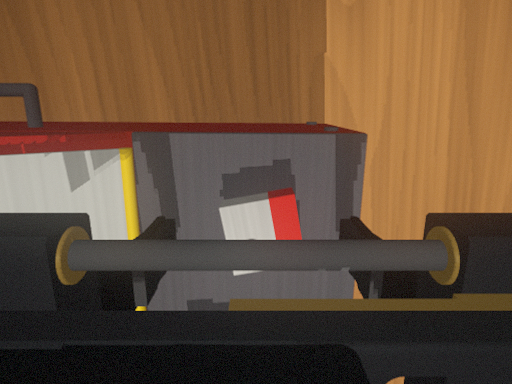

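View pics/side2_crop.png

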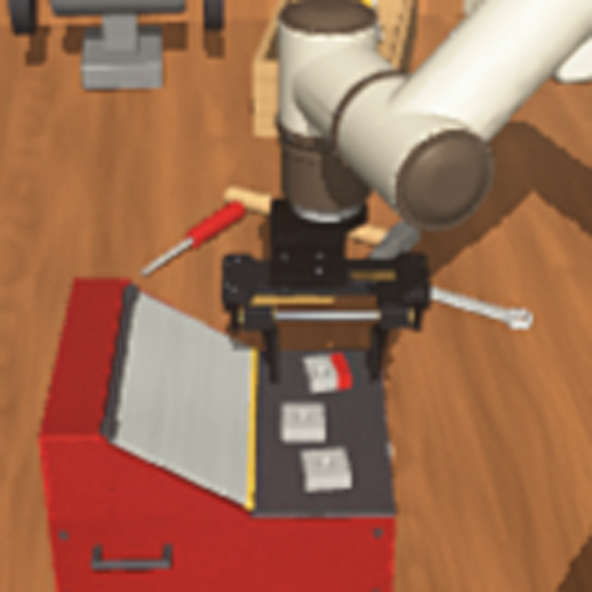

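The side view shows the fingers straddling the marked plate, and the wrist view puts the plate at about (264,231), some 4–6 mm further towards -y than the tool axis. I'll shift 4 mm that way and then push forward along the box's x. The front finger should open the flap first, and the rear finger then picks up the plate.

drive_tool:
  series:
    - [[0,-0.027,-0.016,0,0,0,0],[0.047,-0.03,-0.016,0,0,0,0],[0.093,-0.034,-0.016,0,0,0,0],[0.14,-0.037,-0.016,0,0,0,0],[0.186,-0.041,-0.016,0,0,0,0],[0.233,-0.044,-0.016,0,0,0,0],[0.279,-0.048,-0.016,0,0,0,0],[0.326,-0.051,-0.016,0,0,0,0],[0.376,-0.055,-0.016,0,0,0,0],[0.426,-0.059,-0.016,0,0,0,0]]

```text
time_s: 6.8
tcp_pos: [0.5345, -0.0242, 0.1147]
ee_rot: [[-0.069, -0.998, -0.003], [-0.998, 0.069, -0.0], [0.001, 0.003, -1.0]]
wrist_force: [-5.7, 0.1, 2.1]
gripper_width: 1.0
```

```bash
python3 - <<'E'
from helpers import *
s=r.sense(); print(s['time_s'],s['tcp_pos'],s['ee_rot'].round(4).tolist(),s['wrist_force'],s['gripper_width'])
b=np.load('box.npy'); print((w2b(b,s['tcp_pos'])*1000).round(1))
a=save('wrist','wrist3.png'); im=save('side','side3.png'); 
c=cv2.resize(im[110:260,170:320],None,fx=2.6,fy=2.6,interpolation=cv2.INTER_CUBIC)[:384,:390]
cv2.imwrite('pics/comb3.png',cv2.cvtColor(np.hstack([cv2.resize(c,(384,384)),cv2.resize(a,(416,312))[:, :].copy() if False else cv2.copyMakeBorder(cv2.resize(a,(416,312)),0,72,0,0,cv2.BORDER_CONSTANT)]),cv2.COLOR_RGB2BGR))
E
```

```text
6.8 [ 0.53454107 -0.0242175   0.11468121] [[-0.0691, -0.9976, -0.0032], [-0.9976, 0.0691, -0.0004], [0.0006, 0.0031, -1.0]] [-5.69640996  0.13724323  2.09917927] 1.0003032225033037
[[ -4.9 -80.  114.7]]
```

View pics/comb3.png

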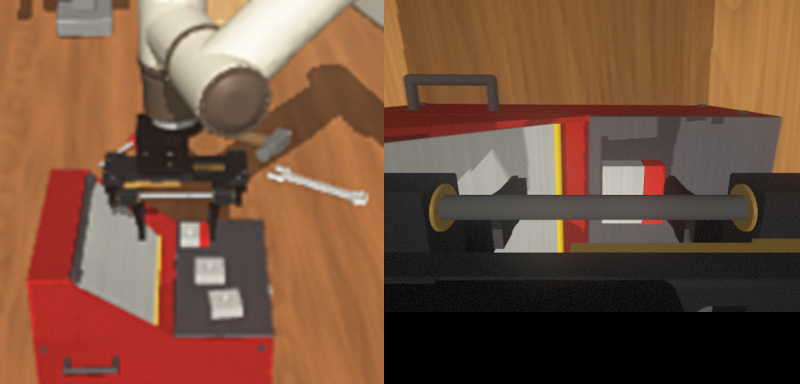

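The flap's edge has swung inward, the plate sits flush against the rear finger, and its front edge is about 8 mm short of the lip. Measured force is 5.7 N. I'll keep pushing and tilt the tool 11° backward, so the gripper body clears the hinge and hood while the front finger keeps opening the flap.

drive_tool:
  series:
    - [[0.029,-0.002,0.006,-0.001,-0.012,0,0],[0.059,-0.004,0.013,-0.002,-0.024,0,0],[0.088,-0.007,0.019,-0.003,-0.037,0,0],[0.118,-0.009,0.026,-0.004,-0.049,0,0],[0.147,-0.011,0.032,-0.005,-0.061,0,0],[0.176,-0.013,0.038,-0.005,-0.073,0,0],[0.206,-0.015,0.045,-0.006,-0.085,0,0],[0.235,-0.018,0.051,-0.007,-0.098,0,0],[0.265,-0.02,0.058,-0.008,-0.11,0,0],[0.294,-0.022,0.064,-0.009,-0.122,0,0]]

```text
time_s: 7.9
tcp_pos: [0.5764, -0.0278, 0.123]
ee_rot: [[-0.07, -0.98, 0.185], [-0.998, 0.068, -0.015], [0.002, -0.186, -0.983]]
wrist_force: [-8.7, 0.9, -1.8]
gripper_width: 0.994
```

```bash
cat > look.py <<'E'
from helpers import *
import sys
n=sys.argv[1]
s=r.sense(); print(s['time_s'],s['tcp_pos'],s['ee_rot'].round(4).tolist(),s['wrist_force'],s['gripper_width'])
b=np.load('box.npy'); print((w2b(b,s['tcp_pos'])*1000).round(1))
a=save('wrist',f'wrist{n}.png'); im=save('side',f'side{n}.png')
c=cv2.resize(im[110:260,170:320],(384,384),interpolation=cv2.INTER_CUBIC)
cv2.imwrite(f'pics/comb{n}.png',cv2.cvtColor(np.hstack([c,cv2.copyMakeBorder(cv2.resize(a,(416,312)),0,72,0,0,cv2.BORDER_CONSTANT)]),cv2.COLOR_RGB2BGR))
E
python3 look.py 4
```

```text
7.9 [ 0.57638421 -0.02777581  0.12304248] [[-0.07, -0.9803, 0.1849], [-0.9975, 0.0684, -0.015], [0.0021, -0.1855, -0.9826]] [-8.74336589  0.9195026  -1.82290806] 0.9938761857174833
[[ 37.1 -80.4 123. ]]
```

View pics/comb4.png

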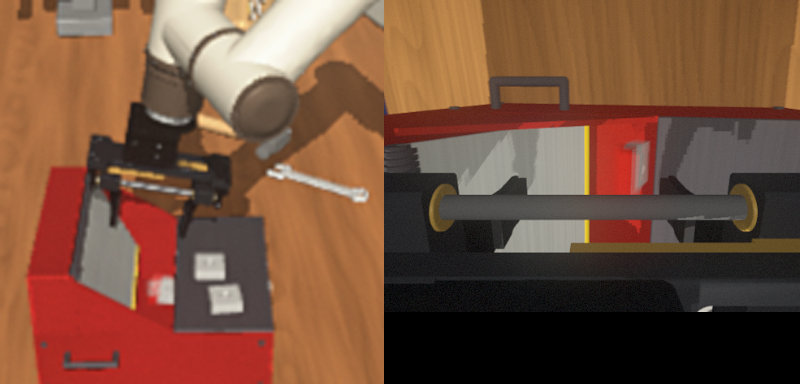

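```bash
python3 look.py 5; python3 - <<'E'
from helpers import *
im=save('scene','scene5.png'); print(proj('side',b2w(np.load('box.npy'),np.array([[0.02,-.08,.01],[0.02,-.08,.06],[0.0,-.08,.11]]))).round(0).tolist())
im=save('side','side5b.png')[180:250,200:280]
cv2.imwrite('pics/side5c.png',cv2.cvtColor(cv2.resize(im,None,fx=8,fy=8,interpolation=cv2.INTER_CUBIC),cv2.COLOR_RGB2BGR))
E
```

```text
8.0 [ 0.57653812 -0.02779505  0.12313863] [[-0.0698, -0.9802, 0.1853], [-0.9976, 0.0682, -0.015], [0.0021, -0.1859, -0.9826]] [-7.10208534 -0.38877643 -0.26669218] 0.9973211916781769
[[ 37.2 -80.4 123.1]]
[[233.0, 223.0], [233.0, 212.0], [238.0, 201.0]]
```

View pics/comb5.png

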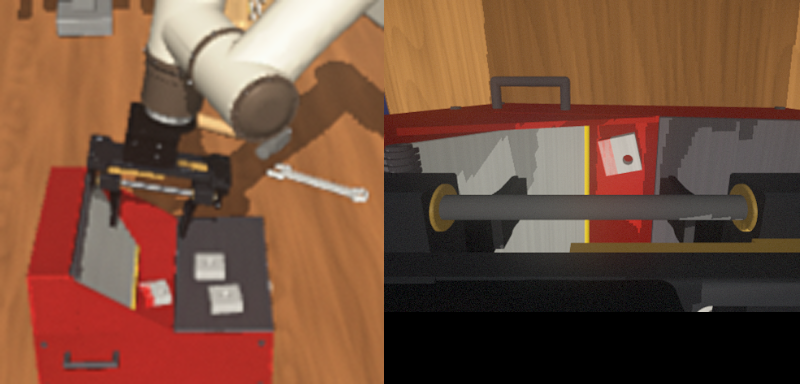

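View pics/side5c.png

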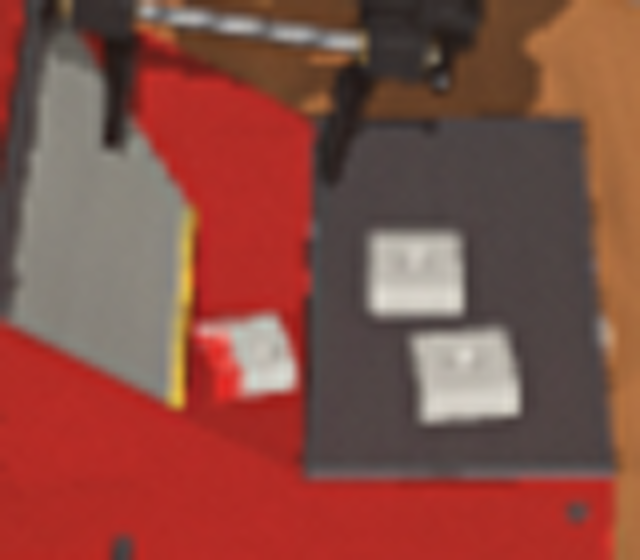

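The marked plate lies flat on the box floor, visible through the opening at about (229,225) in the side view. The two good plates are untouched, and the flap is still held open. Now I'll draw straight back and let the flap follow the finger shut.

drive_tool:
  series:
    - [[-0.05,0.004,0.005,0,0,0,0],[-0.12,0.009,0.01,0,0,0,0],[-0.19,0.014,0.015,0,0,0,0],[-0.26,0.019,0.02,0,0,0,0],[-0.33,0.025,0.025,0,0,0,0],[-0.41,0.03,0.03,0,0,0,0],[-0.49,0.036,0.035,0,0,0,0],[-0.57,0.042,0.04,0,0,0,0],[-0.66,0.049,0.045,0,0,0,0],[-0.75,0.056,0.05,0,0,0,0]]

```text
time_s: 9.2
tcp_pos: [0.4654, -0.0189, 0.1319]
ee_rot: [[-0.069, -0.979, 0.19], [-0.998, 0.067, -0.014], [0.001, -0.19, -0.982]]
wrist_force: [-0.2, -1.3, -0.7]
gripper_width: 1.0
```

drive_tool:
  series:
    - [[-0.02,0,0.1,0.001,0.012,0,0],[-0.04,0,0.2,0.002,0.024,0,0],[-0.06,0,0.3,0.003,0.037,0,0],[-0.08,0,0.4,0.004,0.049,0,0],[-0.1,0,0.5,0.005,0.061,0,0],[-0.12,0,0.6,0.005,0.073,0,0],[-0.14,0,0.7,0.006,0.085,0,0],[-0.16,0,0.8,0.007,0.098,0,0],[-0.18,0,0.9,0.008,0.11,0,0],[-0.2,0,1.0,0.009,0.122,0,0]]

```text
time_s: 10.2
tcp_pos: [0.4358, -0.0188, 0.2825]
ee_rot: [[-0.069, -0.998, -0.001], [-0.998, 0.069, -0.0], [0.0, 0.001, -1.0]]
wrist_force: [1.5, -0.5, 0.0]
gripper_width: 1.002
```

```bash
python3 look.py 6; python3 - <<'E'
from helpers import *
im=save('scene','scene6.png')
cv2.imwrite('pics/scene6c.png',cv2.cvtColor(cv2.resize(im[150:310,180:330],None,fx=3.7,fy=3.7,interpolation=cv2.INTER_CUBIC),cv2.COLOR_RGB2BGR))
E
```

```text
10.2 [ 0.43581932 -0.01883768  0.28252739] [[-0.0688, -0.9976, -0.0014], [-0.9976, 0.0688, -0.0001], [0.0002, 0.0014, -1.0]] [ 1.49566084 -0.48992932  0.02009601] 1.0020281439106868
[[-103.8  -81.9  282.5]]
```

View pics/comb6.png

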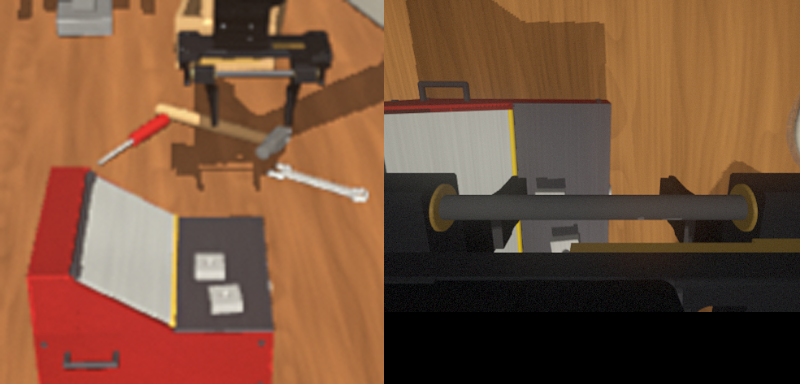

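View pics/scene6.png

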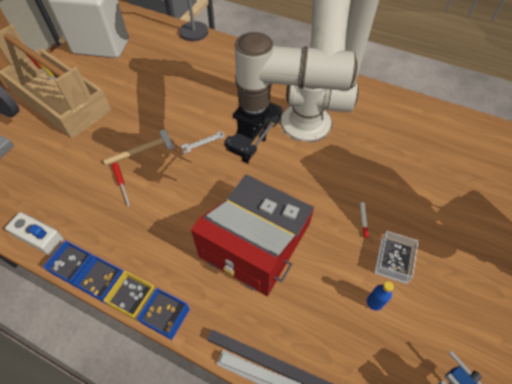

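View pics/scene6c.png

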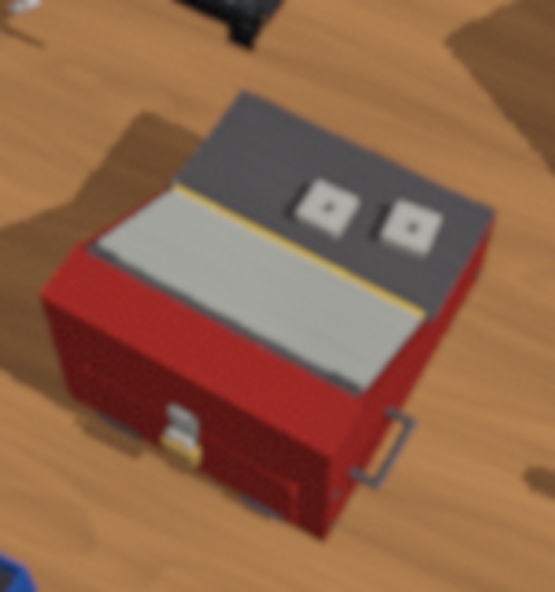

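The flap is shut again, with its bead on the lip as before. Both good plates are in place and the arm is well clear. I'll compare against the first picture and then hand in.

```bash
python3 - <<'E'
from helpers import *
a=cv2.imread('pics/scene0.png').astype(int); c=cv2.imread('pics/scene6.png').astype(int)
d=np.abs(a-c).max(2)
for n,(x0,y0,x1,y1) in {'good1':(258,196,282,218),'good2':(280,200,306,224),'bead':(225,200,300,240),'flap':(205,205,295,260),'marked spot':(240,180,262,198),'tub':(372,230,420,285),'bottle':(365,280,395,312),'pen':(355,198,372,242),'spanner':(180,128,226,155),'hammer':(100,128,175,168),'driver':(110,160,132,208)}.items():
    print(n,d[y0:y1,x0:x1].mean().round(1),(d[y0:y1,x0:x1]>40).mean().round(3))
s=r.sense(); print(s['time_s'],np.abs(s['joint_velocities']).max(),s['wrist_force'])
r.finish_job()
E
```

```text
good1 1.6 0.0
good2 1.6 0.0
bead 1.8 0.0
flap 1.9 0.0
marked spot 35.4 0.379
tub 1.7 0.0
bottle 1.8 0.0
pen 1.7 0.0
spanner 4.1 0.019
hammer 33.8 0.614
driver 1.8 0.0
10.35 2.230834847013957 [ 0.56381884  0.16499071 -0.59756758]
the job is handed in; nothing more can be done
```

```bash
python3 - <<'E'
import cv2,numpy as np
A=[cv2.resize(cv2.imread(f'pics/scene{n}.png')[115:215,90:240],None,fx=2.6,fy=2.6) for n in (0,6)]
cv2.imwrite('pics/hammer_cmp.png',np.hstack(A))
E
```

```text
(no output)
```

View pics/hammer_cmp.png

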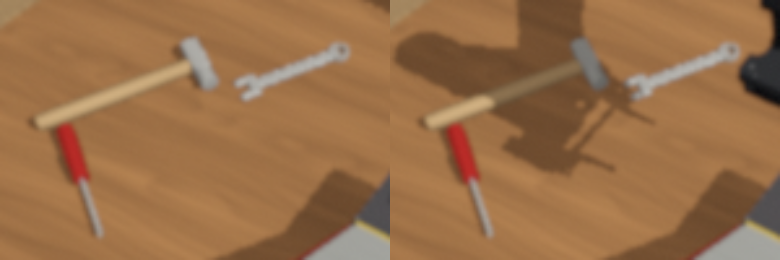

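The marked plate is in the reject box, the flap is shut again, and I handed the job in at 10.35 s.

- **What I did:** With the jaws lined up along the box's x, the front fingertip pushed the flap open while the rear finger slid the plate forward. With the plate still about 8 mm short of the lip, pictures showed the flap already well open. I kept pushing with an 11° backward tilt so the gripper body cleared the hood. The plate then dropped in, and I drew straight back and lifted clear.
- **Plate:** With the flap still held open, the side and wrist views showed it lying flat on the box floor.
- **Everything else:** In the final pictures the flap bead is back on the lip. The flap, good plates, tub, bottle, pen and screwdriver match the first scene picture, with no pixel changed beyond the threshold.
- **Forces:** The highest wrist force read at the end of a move was about 9 N. The gripper was clear of everything at hand-in, with under 1 N on the wrist.
- **Check that disagreed:** The hammer area differed strongly from the first picture, and the spanner area slightly. I only compared them side by side after handing in. Both lie where they were, and the change is the arm's shadow.
- **Measurement spread:** The cameras disagreed on the plate's position along the flap by up to 18 mm. I relied mainly on the wrist camera; the plate squared up against the finger as expected.

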